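Slide a lens blank along the rail into the green-marked corner pocket

TASK

A round lens blank in an orange carrier ring lies in the middle bay of the sorting stage. With the fingertips push it up against the far rail while it is still in the middle bay, then slide it along the rail, keeping it against the rail so that it does not cross the glass window, into the corner pocket marked by the green cap, until it sits against both the rail and the end stop. Only push it, never lift or tip it; leave the bottles and the tape roll where they stand.

Things in the scene. Friction and masses are not known exactly. Their poses are not given: they have to be found in the camera images.
- stage: Fixed flat aluminium stage on the bench, 150 (x) x 320 (y) x 10 mm; origin at the centre of its underside, on the bench; position and yaw vary. Its top is 10 mm above the bench. A rail runs along its far (+x) side, with a corner pocket at each end. End stops: dark bars 14 mm high above the plate, inner faces at stage y = +/-140 mm, from the rail toward the robot to x = -6 mm.
- rail (a point): Top edge of the rail's inner face, mid-length (stage x = +56 mm, y = 0, 14 mm above the plate). The dark steel rail is straight, parallel to the stage's y axis, 320 mm long, 16 mm thick, 14 mm high above the plate.
- blank: Loose round lens blank in an orange carrier ring with a white middle, a disc 40 mm in diameter and 13 mm high, about 50 g, lying flat on the stage in the middle bay, its edge 35 to 80 mm short of the rail. It slides easily on plate and rail (friction about 0.2), but grips on the fingers. Origin at the centre of its underside, on the plate (10 mm above the bench).
- lip_left (a point): Outer end of the straight part of the left pocket's lip, top of its inner face (stage x = +12 mm, |y| = 118 mm, 12 mm above the plate). The lip, 12 mm thick, closes the pocket toward the robot: the pocket is 44 mm wide between lip and rail. From here out to |y| = 113 mm it flares open toward the robot. The pocket is entered only along the rail.
- window_left (a point): Centre of the left glass window, a pale blue pane flush in the plate, with frame 62 (stage x) x 56 mm (y): stage x = -59 to +3 mm, |y| = 52 to 108 mm. It lies between the middle bay and the left pocket; the blank has to pass it on the strip along the rail, at most 8 mm off the rail.
- lip_right (a point): Outer end of the straight part of the right pocket's lip, top of its inner face (stage x = +12 mm, |y| = 118 mm, 12 mm above the plate). The lip, 12 mm thick, closes the pocket toward the robot: the pocket is 44 mm wide between lip and rail. From here out to |y| = 113 mm it flares open toward the robot. The pocket is entered only along the rail.
- window_right (a point): Centre of the right glass window, a pale blue pane flush in the plate, with frame 62 (stage x) x 56 mm (y): stage x = -59 to +3 mm, |y| = 52 to 108 mm. It lies between the middle bay and the right pocket; the blank has to pass it on the strip along the rail, at most 8 mm off the rail.
- bay (a point): Point on the plate in the middle of the bay where the blank's centre is when it touches the rail there (stage x = +36 mm, y = 0). The point's axes are those of the stage: x points squarely to the rail, y along the rail to the left.
- pocket_left (a point): Where the blank's centre is on the plate when fully seated in the left pocket (stage x = +36 mm, y = +120 mm), touching rail and end stop.
- pocket_right (a point): The same for the right pocket (stage x = +36 mm, y = -120 mm).
- cap_green: Fixed green plastic cap, 26 mm in diameter and 34 mm high, standing on the bench just behind one end of the rail (stage x = +92 mm, y = +120 or -120 mm): it marks the pocket to fill. Origin at the centre of its underside.
- cap_red: The like red cap at the other end of the rail: the pocket not to be used.
- amber: Bystander: small brown glass bottle with a black cap, 48 mm in diameter and 95 mm high, loose on the bench behind the rail. Origin at the centre of its underside.
- dropper: Bystander: white dropper bottle with an orange tip, 26 mm in diameter and 83 mm high, loose on the bench behind the rail. Origin at the centre of its underside.
- tape: Bystander: roll of tan tape lying flat, 85 mm in diameter and 19 mm high, loose on the bench on the robot's side of the stage. Origin at the centre of its underside.
Things that resemble listed ones, but are neither listed nor needed, are in the scene too. What is shaped like the blank but red or yellow is not meant.

How it is judged (in metres and radians):
On the way:
1. the blank is against the rail (within 4 mm) in the middle bay (x of blank in the frame of bay above -0.004 m and y of blank in the frame of bay between -0.05 and 0.05 m), for 0.1 s.
At the end, for the whole second after the job is handed in: The blank lies flat and at rest in the pocket on the green cap's side, within 2.5 mm of the rail and 3 mm of the end stop, released (((horizontal distance between cap_green and pocket_left below 0.1 m and x of blank in the frame of pocket_left above -0.0025 m and y of blank in the frame of pocket_left above -0.003 m and horizontal distance between blank and pocket_left below 0.005 m) or (horizontal distance between cap_green and pocket_right below 0.1 m and x of blank in the frame of pocket_right above -0.0025 m and y of blank in the frame of pocket_right below 0.003 m and horizontal distance between blank and pocket_right below 0.005 m)) and z of blank in the frame of bay below 0.002 m and angle between blank's own z axis and vertical below 0.06 rad and linear speed of blank below 0.01 m/s); the robot touches nothing.
It fails at once if the blank was lifted more than 6 mm off the plate (z of blank in the frame of bay above 0.006 m).
It fails at once if the blank was tipped by more than 15 degrees (angle between blank's own z axis and vertical above 0.26 rad).
It fails at once if the blank was more than 8 mm off the rail beside a glass window (x of blank in the frame of bay below -0.008 m and (y of blank in the frame of bay between 0.05 and 0.108 m or y of blank in the frame of bay between -0.108 and -0.05 m)).
It fails at once if a bottle or the tape roll was moved by more than 15 mm (distance of any of amber, dropper, tape from where it was at the start of the episode above 0.015 m).
It also fails if it takes over 48 s, if anything falls off the work surface, if the arm or the gripper's body presses on something with over 40 N, if the wrist force passes 120 N, or if a joint passes its speed limit or range.

ROBOT

A 6-joint arm with a two-finger parallel gripper is mounted at the origin on a cart in front of the work surface, level with it; the furniture and walls round the work are solid. World frame = base frame: x ahead of the robot, y to its left, z up, the work surface at z = 0. Lengths are in m, angles in degrees, forces in N, time in s.
With the tool pointing down it reaches from about 0.35 to 0.775 m from the base axis. Payload 5.5 kg.
Tool frame: the origin (TCP) lies on the centre line of the jaws, within the pads' length; the fingertips stand 8 mm ahead of it and the grasp point (between the pads) lies 11 mm behind it (env.tcp_to_tips is the distance from the TCP to the fingertips, in m); z points along the fingers, y is the line along which they close (so a half turn about z gives the same grasp; the last joint's range is limited). The gripper opens to 85 mm and grips with 20 to 120 N. Pads are 22 mm wide; open, the fingers measure 114 mm over their backs; the gripper's body (76 mm by 85 mm) begins 54 mm behind the grasp point. The pads swing forward as they close: fully open they stand 13 mm farther back than shut.
Start: joints at [-72.972, 17.945, 2.641, 74.691, 0, 82.002], TCP at [0.243, -0.521, 0.239] pointing down, gripper open.
Joint ranges: [-158.12, 158.12], [-49.38, 96.58], [-58.88, 72.47], [-126.05, 133.96], [-84.25, 85.87], [-180, 180]. Speed limits (degrees/s): [147.25, 147.25, 180, 180, 180, 180].

INTERFACE

Orientations are given as [roll, pitch, yaw] about the fixed x, y, z axes, in that order (R = Rz(yaw) Ry(pitch) Rx(roll)).
In Python, from bench import env, vision gives the robot as it stands. The module is installed in compiled form; this text tells all that it offers.
- The arm moves only by the tool step_arm, never from a script. Its argument "steps" is a list of rows, each a list of 3 entries, a list of its own where there are three numbers: the shift along the tool's x, y, z in cm, then the turn, a rotation vector about the tool's x, y, z in rad, then the opening, from -1 (shut) to 1 (fully open). In form: [[[x, y, z], [ax, ay, az], grip], ...]. A call has 1 to 20 rows; each row is the pose to reach, as a shift and turn from the pose commanded when the call began, along the tool's axes at that moment; what a row does not reach only later rows make up. A row lasts 1/8 s, in which the tool goes at most 62.5 mm and 10.7 degrees, less where a joint would pass 70% of its speed; a pose out of reach is approached as far as the arm can. A call with a gripper value outside its range is refused whole. The fingers move at their own pace and stop on an object; the grip force is fixed at half the most. Time passes only in rows, so rows that repeat a pose let the fingers close. It gives the time, the measured TCP pose, the force, the opening and the grip force at its end, in the units of the state.
- env.get_state(): the state, without advancing time (a new reading comes with each control period).
- vision.read_camera(name): name is "scene" or "top" or "wrist"; returns (picture, depth): 400x640x3 uint8, red, green, blue; 400x640 float32, m along the optical axis (not along the pixel's ray), 0 where there is no reading.
- vision.get_calibration(name): a dict with "fx", "fy", "cx", "cy" (pixels), "R" (3x3) and "t" (3): a world point X has camera coordinates R X + t. Camera axes: x right, y down, z forward; pixel columns grow to the right and rows downward; lengths in m; the calibration is good to about 2 mm. The wrist camera is an equidistant fisheye: a pixel r from the principal point sees the ray r / f radians off the axis. A picture is of the moment at which its call begins: read the wrist's pose just before it. get_calibration takes no time and is no camera call; for the wrist camera it gives the pose at the moment of the call.
- env.hand_in(): hands the job in; it is judged then, once.
The state is a dict: "clock": time; "q": joint angles; "joint_velocities": joint speeds; "joint_efforts": joint torques, N m; "tool_pos": TCP position; "orientation": TCP orientation; "ft_force": force on the tool from outside, world axes, zero at the start; "ft_torque": the same for the moment, N m; "grip_width": finger opening in m; "grasp_force": force on a finger pad.
Only numpy, scipy, OpenCV 4.12 (cv2) and the standard library are available. Lean on these libraries where they do the work, as an engineer would, in place of code of your own. Each camera call takes 0.05 s, during which the arm holds its last target. There are 200 camera calls.

## Working session

There is one attempt and no reset: what is moved stays moved. The work goes in short steps, Python scripts to look and compute and a tool call to move; the robot and the scene stay as the last step left them, time stands still between calls to the robot, and variables do not carry over. Pictures are saved under pics/ and viewed, at most 10 in all, crops included, and the job is handed in when it is done.

Besides the shell and the picture viewer there is one more tool, called after "Call:" as a command line: name --argument value ..., lists and objects as JSON in quotes. step_arm: Moves the arm, as the interface text tells. Its arguments: {"type":"object","properties":{"steps":{"type":"array","items":{"type":"array"}}},"required":["steps"]}

```bash
mkdir -p pics; python3 - <<'E'
from bench import env, vision
import cv2,numpy as np
for n in ("top","scene"):
    p,d=vision.read_camera(n); cv2.imwrite(f"pics/{n}0.png",p[:,:,::-1]); np.savez(f"{n}0.npz",p=p,d=d)
    c=vision.get_calibration(n); print(n,c)
s=env.get_state(); print(s)
E
```

```text
top {'fx': 393.783466953562, 'fy': 393.783466953562, 'cx': 317.6287069699511, 'cy': 200.0934528500417, 'R': array([[ 0.01297316, -0.99963919, -0.02351988],
       [-0.99375552, -0.0102827 , -0.11110458],
       [ 0.11082264,  0.02481439, -0.99353037]]), 't': array([0.01180375, 0.5411656 , 0.85039954])}
scene {'fx': 408.1581751699521, 'fy': 408.1581751699521, 'cx': 319.52021900204085, 'cy': 202.2155960667944, 'R': array([[-0.84135967, -0.54024337, -0.01584279],
       [-0.29670302,  0.48618065, -0.82194629],
       [ 0.45175349, -0.68685186, -0.56934463]]), 't': array([0.47725825, 0.20718315, 0.64341463])}
{'clock': 0.1, 'q': array([-7.29720440e+01,  1.79882420e+01,  2.58405271e+00,  7.46909534e+01,
       -4.11002348e-04,  8.20018704e+01]), 'joint_velocities': array([-0.11007298, -0.00810397,  0.21253244, -0.07237124,  0.09266252,
       -0.04127232]), 'joint_efforts': array([ 3.55831129e-03, -4.81728601e+01,  2.99242830e+01,  1.27096570e-02,
       -9.17574744e-05, -3.60850336e-06]), 'tool_pos': array([ 0.24310531, -0.52059503,  0.2384848 ]), 'orientation': array([-1.79905726e+02, -1.28312232e-02,  2.50260754e+01]), 'ft_force': array([-0.14921315,  0.38434361, -0.11043463]), 'ft_torque': array([-0.05351041,  0.0301467 ,  0.0266428 ]), 'grasp_force': 0.0, 'grip_width': 0.08524437198051228}
```

View pics/top0.png

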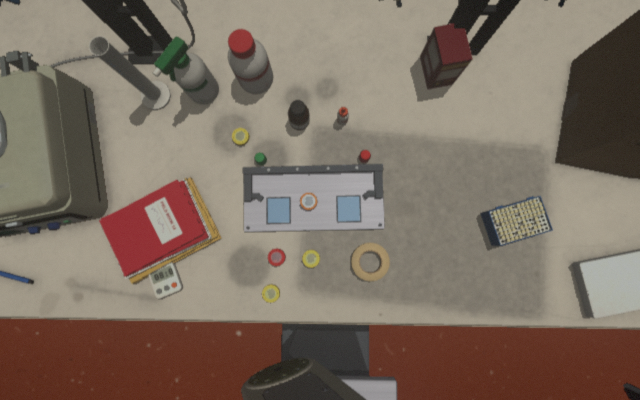

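View pics/scene0.png

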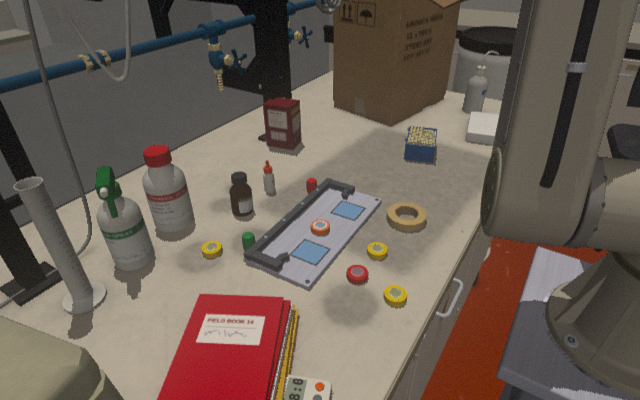

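The top view shows the stage at (313,198), with the green cap at its left end (260,158) and the red cap at (365,155). The ring candidates are:
- orange with a white middle, on the stage between the windows (308,201)
- red at (277,257)
- yellow at (311,259), (271,293) and (241,136)

Only the orange one fits the description. I'll confirm it in a crop and measure.

```bash
cat > h.py <<'E'
from bench import env, vision
import cv2,numpy as np
def pix2plane(c,uv,z):
    uv=np.atleast_2d(uv).astype(float)
    r=np.c_[(uv[:,0]-c['cx'])/c['fx'],(uv[:,1]-c['cy'])/c['fy'],np.ones(len(uv))]
    return ray(c,r,z)
def ray(c,r,z):
    w=r@c['R']; o=-c['R'].T@c['t']
    return o+w*((z-o[2])/w[:,2])[:,None]
def fish(c,uv,z):
    uv=np.atleast_2d(uv).astype(float)
    a=(uv-[c['cx'],c['cy']])/[c['fx'],c['fy']]; th=np.linalg.norm(a,axis=1)
    return ray(c,np.c_[a*(np.sin(th)/th)[:,None],np.cos(th)],z)
def blobs(p,lo,hi,amin=20):
    m=cv2.inRange(cv2.cvtColor(p,cv2.COLOR_RGB2HSV),lo,hi)
    n,_,st,ce=cv2.connectedComponentsWithStats(m)
    return [(ce[i].round(2),st[i]) for i in range(1,n) if st[i,4]>=amin]
def tri(uv1,c1,uv2,c2):
    P=[np.diag([c['fx'],c['fy'],1])@np.c_[c['R'],c['t']] for c in (c1,c2)]
    P=[np.array([[1,0,c['cx']],[0,1,c['cy']],[0,0,1]])@Q for Q,c in zip(P,(c1,c2))]
    X=cv2.triangulatePoints(P[0],P[1],np.float64(uv1),np.float64(uv2)); return X[:3,0]/X[3,0]
E
python3 - <<'E'
from h import *
C={n:vision.get_calibration(n) for n in("top","scene")}
R={}
for n in C:
    p=np.load(f"{n}0.npz")['p']
    for k,lo,hi in(("blue",(95,60,80),(115,255,255)),("green",(55,80,30),(90,255,255)),("orange",(5,110,90),(16,255,255)),("red",(0,150,60),(4,255,255))):
        b=[x for x in blobs(p,lo,hi,15) if (225<x[0][0]<400 and 130<x[0][1]<300)]
        R[n,k]=b
        for x in b: print(n,k,x[0],x[1], pix2plane(C[n],x[0],.01 if k in("blue",) else .02).round(4))
p=np.load("top0.npz")['p']; q=np.load("scene0.npz")['p']
a=cv2.resize(p[140:310,220:420],None,fx=4,fy=3.5,interpolation=2)
b=cv2.resize(p[150:250,230:400],None,fx=4.7,fy=4.7,interpolation=cv2.INTER_CUBIC)
cv2.imwrite("pics/crop.png",b[:,:,::-1])
E
```

```text
top blue [348.15 208.43] [338 197  21  24 464] [[ 0.5249 -0.0512  0.01  ]]
top blue [277.94 209.8 ] [268 199  21  23 474] [[0.52   0.1091 0.01  ]]
top green [259.29 157.11] [255 153  10   9  70] [[0.6402 0.1538 0.02  ]]
top orange [308.14 202.1 ] [300 193  17  17  58] [[0.5373 0.0398 0.02  ]]
top red [365.05 154.56] [361 151   9   8  61] [[ 0.648  -0.0887  0.02  ]]
top red [276.68 257.  ] [269 249  16  17  74] [[0.4134 0.1081 0.02  ]]
scene blue [347.61 210.03] [332 201  32  19 338] [[ 0.5261 -0.0523  0.01  ]]
scene blue [309.59 251.6 ] [292 240  36  24 495] [[0.5211 0.1076 0.01  ]]
scene green [247.49 239.17] [242 232  12  18 139] [[0.6413 0.1513 0.02  ]]
scene orange [267.35 167.86] [264 160   8  14  71] [[ 0.7872 -0.0941  0.02  ]]
scene orange [319.85 229.11] [311 220  19  15 130] [[0.5351 0.0482 0.02  ]]
scene red [311.44 182.21] [307 178   9  12  62] [[ 0.6511 -0.0949  0.02  ]]
scene red [357.11 273.75] [347 265  21  19 159] [[0.4087 0.1214 0.02  ]]
```

View pics/crop.png

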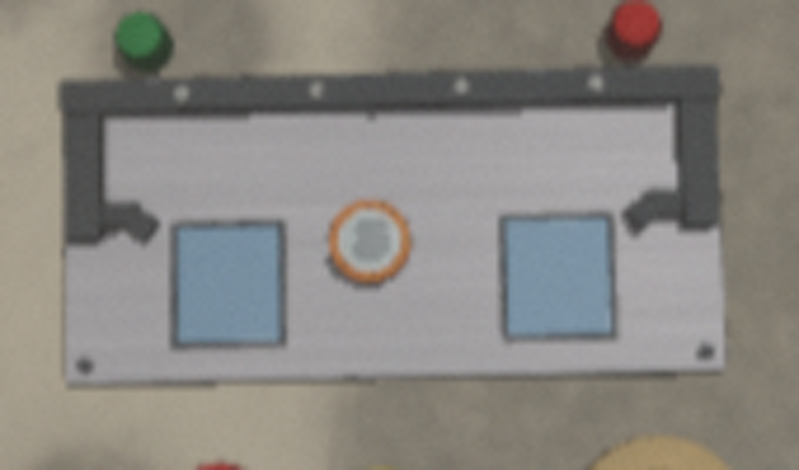

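The crop confirms the orange ring with a white middle at crop (370,242), which is top (308.7,201.5), in the middle bay. The green cap is at the left end, so the target is the left pocket. Stage yaw is about 1.8° and its centre about (0.551, 0.029). Next I'll move over the stage for a close look.

Call:
step_arm --steps '[[[44.3,-41.2,4],[0,0,0.405],-0.53],[[44.3,-41.2,4],[0,0,0.405],-0.53],[[44.3,-41.2,4],[0,0,0.405],-0.53],[[44.3,-41.2,4],[0,0,0.405],-0.53],[[44.3,-41.2,4],[0,0,0.405],-0.53],[[44.3,-41.2,4],[0,0,0.405],-0.53],[[44.3,-41.2,4],[0,0,0.405],-0.53],[[44.3,-41.2,4],[0,0,0.405],-0.53],[[44.3,-41.2,4],[0,0,0.405],-0.53],[[44.3,-41.2,4],[0,0,0.405],-0.53],[[44.3,-41.2,4],[0,0,0.405],-0.53],[[44.3,-41.2,4],[0,0,0.405],-0.53],[[44.3,-41.2,4],[0,0,0.405],-0.53],[[44.3,-41.2,4],[0,0,0.405],-0.53]]'

```text
clock: 1.85
tool_pos: [0.4702, 0.0386, 0.1994]
orientation: [180.0, -0.0, 1.7]
ft_force: [-0.3, -0.1, 0.1]
grip_width: 0.02
grasp_force: 0.0
```

```bash
python3 - <<'E'
from h import *
c=vision.get_calibration("wrist"); p,d=vision.read_camera("wrist"); np.savez("w1.npz",p=p,d=d,**c)
cv2.imwrite("pics/w1.png",p[:,:,::-1]); print(c, env.tcp_to_tips)
for k,lo,hi in(("blue",(95,60,80),(115,255,255)),("green",(55,80,30),(90,255,255)),("orange",(5,110,90),(16,255,255))):
    for x in blobs(p,lo,hi,60): print(k,x[0],x[1],fish(c,x[0],.01 if k=="blue" else .023).round(4))
E
```

```text
{'fx': 309.70691628693146, 'fy': 309.70691628693146, 'cx': 321.02350068603283, 'cy': 202.4053088715887, 'R': array([[ 2.95154655e-02, -9.99564085e-01,  6.90299791e-04],
       [-9.48240484e-01, -2.77815033e-02,  3.16335537e-01],
       [-3.16178464e-01, -9.99136083e-03, -9.48647116e-01]]), 't': array([0.02570161, 0.41785301, 0.49256646])} 0.008
blue [257.69 131.07] [ 234  104   48   54 2439] [[0.5205 0.1082 0.01  ]]
blue [407.26 131.65] [ 384  105   48   54 2324] [[ 0.5255 -0.0512  0.01  ]]
green [217.4   22.65] [204  10  28  27 524] [[0.6376 0.1505 0.023 ]]
orange [322.71 113.28] [304  94  39  39 442] [[0.5406 0.04   0.023 ]]
orange [ 89.24 324.31] [  10  272  182  111 9160] [[0.215  0.4301 0.023 ]]
orange [552.3  336.71] [ 459  291  158   99 7686] [[ 0.2058 -0.3827  0.023 ]]
orange [224.4 374.4] [196 353  51  46 396] [[0.158  0.1823 0.023 ]]
orange [436.36 389.56] [427 381  21  19 105] [[ 0.1174 -0.1671  0.023 ]]
```

View pics/w1.png

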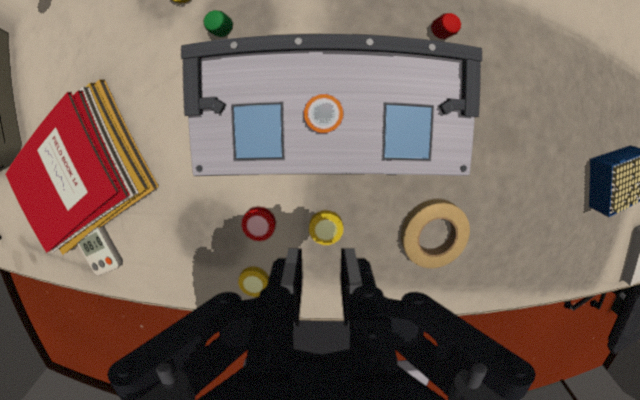

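Wrist view: the orange blank is at (323,113), the windows at (258,131) and (407,132), and the green cap at (217,23). The blank is at about stage (-10,+10) mm, and the heights agree across three views. I'll go down behind it.

Call:
step_arm --steps '[[[2.8,0.1,6],[0,0,0],-0.53],[[2.8,0.1,12],[0,0,0],-0.53],[[2.8,0.1,15.5],[0,0,0],-0.53],[[2.8,0.1,17],[0,0,0],-0.53],[[2.8,0.1,17.6],[0,0,0],-0.53],[[2.8,0.1,17.6],[0,0,0],-0.53],[[2.8,0.1,17.6],[0,0,0],-0.53]]'

```text
clock: 2.78
tool_pos: [0.4997, 0.0394, 0.0247]
orientation: [180.0, -0.2, 1.8]
ft_force: [-0.5, -0.5, 0.5]
grip_width: 0.0203
grasp_force: 0.0
```

```bash
cat > st.py <<'E'
from h import *
import sys
tag=sys.argv[1]
c=vision.get_calibration("wrist"); p,d=vision.read_camera("wrist"); cv2.imwrite(f"pics/{tag}.png",cv2.resize(p[:,:,::-1],None,fx=1.25,fy=1.25))
S=np.array([.551,.0294]);a=np.radians(1.8);Rz=np.array([[np.cos(a),-np.sin(a)],[np.sin(a),np.cos(a)]])
st=lambda X:((np.array(X)[:2]-S)@Rz*1000).round(1)
for n in("wrist","top"):
    if n=="top": c=vision.get_calibration(n);p,d=vision.read_camera(n)
    f=fish if n=="wrist" else pix2plane
    m=cv2.inRange(cv2.cvtColor(p,cv2.COLOR_RGB2HSV),(5,110,90),(16,255,255))
    v,u=np.nonzero(m); X=f(c,np.c_[u,v],.023); s=(X[:,:2]-S)@Rz*1000
    k=(s[:,0]>-60)&(s[:,0]<60)&(abs(s[:,1])<150); s=s[k]
    if len(s)>5: print(n,len(s),"bbox centre",(s.min(0)+s.max(0))/2,"size",np.ptp(s,0), "mean",s.mean(0))
q=env.get_state(); print("tcp stage",st(q['tool_pos']),q['tool_pos'].round(4),q['orientation'].round(2),q['ft_force'].round(2),q['clock'])
E
python3 st.py w2
```

```text
wrist 2166 bbox centre [-9.23121873 10.56906149] size [40.0488107  38.81878751] mean [-7.24420052 10.72364656]
tcp stage [-51.2  11.7] [0.4994 0.0395 0.0245] [ 1.7998e+02 -1.4000e-01  1.8200e+00] [0.19 0.63 0.63] 2.875
```

View pics/w2.png

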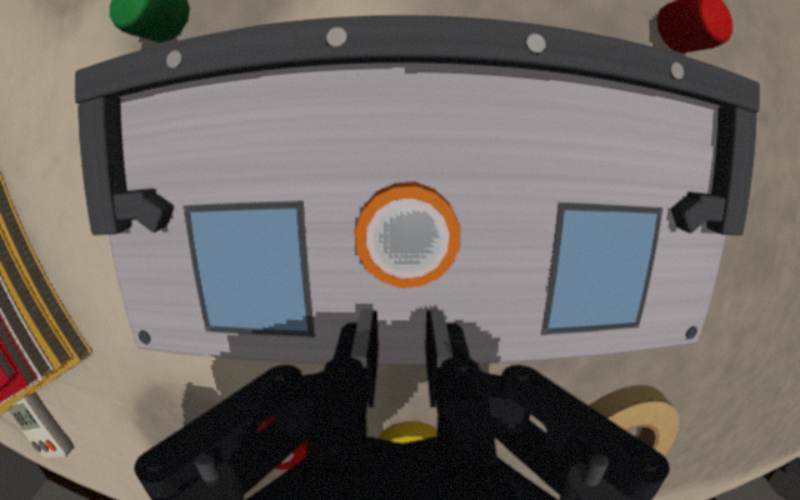

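The blank is ahead of the fingers and centred between them at (408,235) in the enlarged picture. Pushing to the rail.

Call:
step_arm --steps '[[[0.4,0.1,0.15],[0,0,0],-0.53],[[0.8,0.1,0.2],[0,0,0],-0.53],[[1.1,0.1,0.2],[0,0,0],-0.53],[[1.4,0.1,0.2],[0,0,0],-0.53],[[1.7,0.1,0.2],[0,0,0],-0.53],[[2.0,0.1,0.2],[0,0,0],-0.53],[[2.3,0.1,0.2],[0,0,0],-0.53],[[2.7,0.1,0.2],[0,0,0],-0.53],[[3.1,0.1,0.2],[0,0,0],-0.53],[[3.5,0.1,0.2],[0,0,0],-0.53],[[3.9,0.1,0.2],[0,0,0],-0.53],[[4.3,0.1,0.2],[0,0,0],-0.53],[[4.7,0.1,0.2],[0,0,0],-0.53],[[5.0,0.1,0.2],[0,0,0],-0.53],[[5.3,0.1,0.2],[0,0,0],-0.53],[[5.5,0.1,0.2],[0,0,0],-0.53],[[5.6,0.1,0.2],[0,0,0],-0.53],[[5.6,0.1,0.2],[0,0,0],-0.53]]'

```text
clock: 5.12
tool_pos: [0.5544, 0.0403, 0.0213]
orientation: [180.0, -0.0, 1.8]
ft_force: [-0.6, 0.4, -0.5]
grip_width: 0.0199
grasp_force: 0.0
```

```bash
python3 st.py w3
```

```text
wrist 2275 bbox centre [32.94812664 11.86868261] size [41.92625559 39.32456416] mean [35.65602691 11.94800255]
tcp stage [ 3.6 10.8] [0.5543 0.0403 0.0213] [179.99   0.     1.82] [-0.47  0.29 -0.41] 5.225
```

View pics/w3.png

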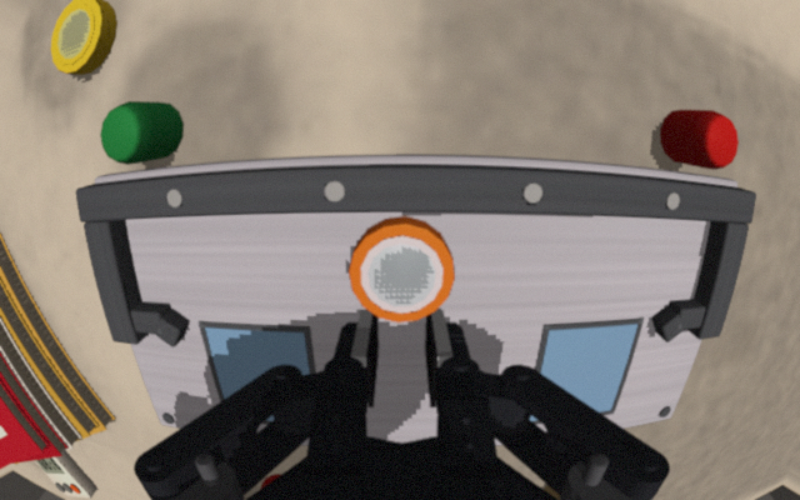

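The blank is nested on both fingertips at (402,270), still a few mm short of the rail. Creeping on until I feel contact.

Call:
step_arm --steps '[[[0.15,0,0],[0,0,0],-0.53],[[0.25,0,0],[0,0,0],-0.53],[[0.35,0,0],[0,0,0],-0.53],[[0.4,0,0],[0,0,0],-0.53],[[0.45,0,0],[0,0,0],-0.53],[[0.45,0,0],[0,0,0],-0.53]]'

```text
clock: 5.98
tool_pos: [0.5587, 0.0405, 0.0212]
orientation: [180.0, 0.0, 1.8]
ft_force: [-0.7, -0.2, 0.6]
grip_width: 0.0201
grasp_force: 0.4
```

```bash
python3 st.py w4
```

```text
wrist 2157 bbox centre [35.5789268  11.90434279] size [39.7283495  39.39843559] mean [38.51623256 11.92595898]
tcp stage [ 8.  10.8] [0.5587 0.0405 0.0212] [1.7999e+02 2.0000e-02 1.8200e+00] [-0.44  0.37  0.99] 6.075
```

Touch is not clear from the force; a little further.

Call:
step_arm --steps '[[[0.1,0,0],[0,0,0],-0.53],[[0.15,0,0],[0,0,0],-0.53],[[0.2,0,0],[0,0,0],-0.53],[[0.2,0,0],[0,0,0],-0.53]]'

```text
clock: 6.58
tool_pos: [0.5592, 0.0405, 0.0208]
orientation: [180.0, 0.2, 1.8]
ft_force: [-6.2, -0.3, 1.8]
grip_width: 0.0199
grasp_force: 3.2
```

```bash
python3 st.py w5
```

```text
wrist 2181 bbox centre [35.77234287 11.96375375] size [39.75304746 39.37682523] mean [38.55816184 11.97786139]
tcp stage [ 8.6 10.9] [0.5592 0.0406 0.0209] [179.99   0.18   1.82] [-5.96 -1.21  2.5 ] 6.675
```

Firm contact (6 N): the blank is against the rail in the middle bay. Backing off, and checking joint 6 for the next turn.

Call:
step_arm --steps '[[[-0.4,0,0],[0,0,0],-0.53],[[-2,0,0],[0,0,0],-0.53],[[-4,0,-2],[0,0,0],-0.53],[[-4,0,-6],[0,0,0],-1],[[-4,0,-6],[0,0,0],-1],[[-4,0,-6],[0,0,0],-1]]'

```text
clock: 7.42
tool_pos: [0.5217, 0.0392, 0.0814]
orientation: [180.0, -0.1, 1.8]
ft_force: [-0.3, 0.2, 0.6]
grip_width: 0.0001
grasp_force: 0.0
```

```bash
python3 st.py w6; python3 -c "
from h import *
print(env.get_state()['q'].round(1))"
```

```text
wrist 1165 bbox centre [36.1254501  12.11470689] size [39.26689725 39.42436683] mean [36.45673661 12.12102231]
tcp stage [-30.1  10.8] [0.5205 0.0393 0.0803] [-1.80e+02  6.00e-02  1.83e+00] [ 0.47 -0.17 -1.41] 7.525
[ -4.5  18.2 -20.5  51.3  -0.  173.7]
```

Call:
step_arm --steps '[[[2,4,0],[0,0,-0.18],-1],[[4,4,0],[0,0,-0.36],-1],[[5.5,4,0],[0,0,-0.54],-1],[[5.5,4,0],[0,0,-0.72],-1],[[5.5,4,0],[0,0,-0.9],-1],[[5.5,4,0],[0,0,-1.08],-1],[[5.5,4,0],[0,0,-1.222],-1],[[5.5,4,1],[0,0,-1.222],-1],[[5.5,4,3],[0,0,-1.222],-1],[[5.5,4,4.5],[0,0,-1.222],-1],[[5.5,4,5.4],[0,0,-1.222],-1],[[5.5,4,5.7],[0,0,-1.222],-1],[[5.5,4,5.7],[0,0,-1.222],-1]]'

```text
clock: 9.15
tool_pos: [0.5773, 0.001, 0.0243]
orientation: [180.0, 0.0, 71.8]
ft_force: [0.3, -0.3, -1.3]
grip_width: 0.0
grasp_force: 0.0
```

```bash
python3 st.py w7
```

```text
wrist 2238 bbox centre [35.80415432 12.32729975] size [39.81126442 40.73400652] mean [36.8036119  14.35910776]
tcp stage [ 25.8 -29.3] [0.5777 0.0009 0.0249] [ 1.7993e+02 -1.0000e-02  7.1830e+01] [-0.74  0.99 -0.23] 9.25
```

View pics/w7.png

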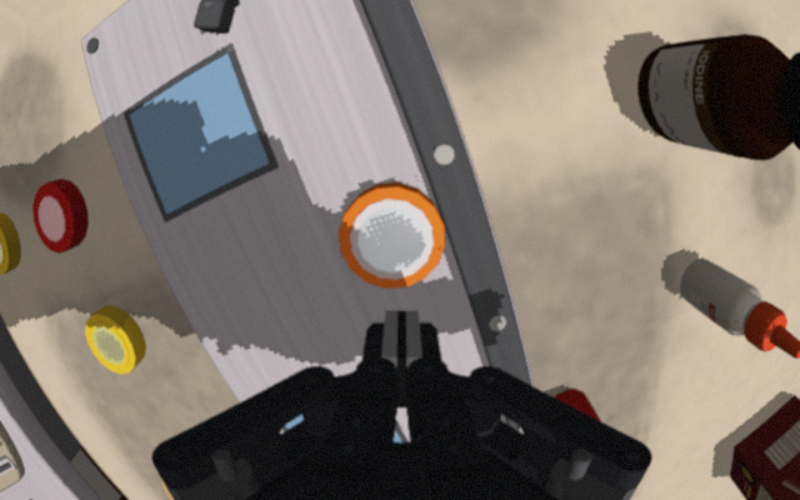

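The fingertips are shut behind the blank, touching side toward its centre line and tilted 20° toward the rail. The bottles on the right are well clear. Pushing along the rail by 5 cm first.

Call:
step_arm --steps '[[[0.47,-0.17,0.1],[0,0,0],-1],[[0.8,-0.29,0.2],[0,0,0],-1],[[1.03,-0.38,0.2],[0,0,0],-1],[[1.27,-0.46,0.2],[0,0,0],-1],[[1.6,-0.58,0.2],[0,0,0],-1],[[1.97,-0.72,0.2],[0,0,0],-1],[[2.35,-0.86,0.2],[0,0,0],-1],[[2.73,-0.99,0.2],[0,0,0],-1],[[3.1,-1.13,0.2],[0,0,0],-1],[[3.48,-1.27,0.2],[0,0,0],-1],[[3.85,-1.4,0.2],[0,0,0],-1],[[4.23,-1.54,0.2],[0,0,0],-1],[[4.7,-1.71,0.2],[0,0,0],-1],[[4.7,-1.71,0.2],[0,0,0],-1]]'

```text
clock: 11.0
tool_pos: [0.5755, 0.0514, 0.0223]
orientation: [180.0, 0.0, 71.9]
ft_force: [-1.0, -0.7, -0.7]
grip_width: -0.0
grasp_force: 0.0
```

```bash
python3 st.py w8
```

```text
wrist 2293 bbox centre [35.80053298 52.82969341] size [39.75478631 41.54766455] mean [36.93850981 55.3030307 ]
tcp stage [25.3 20.9] [0.5756 0.0511 0.0223] [179.99   0.    71.85] [-0.32 -0.33  0.19] 11.1
```

View pics/w8.png

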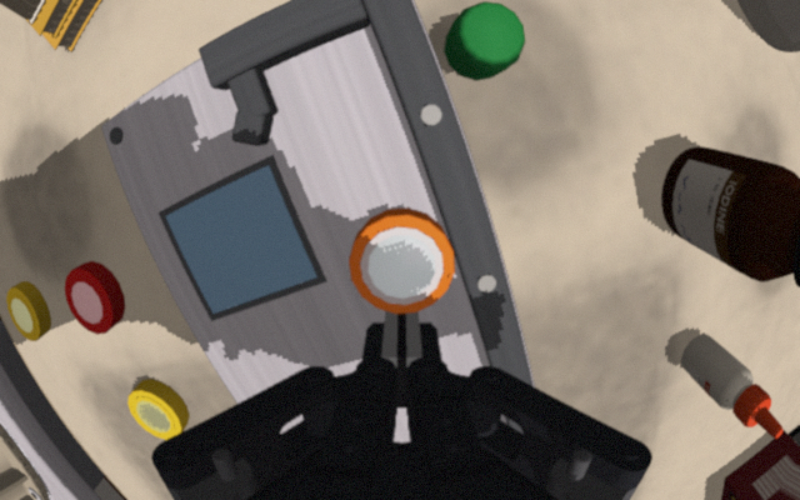

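The blank stays against the rail at (402,262). Continuing to just short of the end stop.

Call:
step_arm --steps '[[[0.28,-0.09,0],[0,0,0],-1],[[0.64,-0.21,0],[0,0,0],-1],[[1.02,-0.34,0],[0,0,0],-1],[[1.39,-0.47,0],[0,0,0],-1],[[1.77,-0.6,0],[0,0,0],-1],[[2.14,-0.73,0],[0,0,0],-1],[[2.52,-0.87,0],[0,0,0],-1],[[2.9,-1.01,0],[0,0,0],-1],[[3.27,-1.14,0],[0,0,0],-1],[[3.65,-1.28,0],[0,0,0],-1],[[4.02,-1.41,0],[0,0,0],-1],[[4.4,-1.55,0],[0,0,0],-1],[[4.78,-1.69,0],[0,0,0],-1],[[5.15,-1.82,0],[0,0,0],-1],[[5.53,-1.96,0],[0,0,0],-1],[[5.8,-2.06,0],[0,0,0],-1],[[6.02,-2.14,0],[0,0,0],-1],[[6.02,-2.14,0],[0,0,0],-1]]'

```text
clock: 13.35
tool_pos: [0.574, 0.1151, 0.0223]
orientation: [180.0, -0.0, 71.9]
ft_force: [-0.2, -0.6, -0.5]
grip_width: -0.0001
grasp_force: 0.0
```

```bash
python3 st.py w9
```

```text
wrist 2292 bbox centre [ 35.76442945 116.22664714] size [39.90852773 41.76337537] mean [ 36.94453916 118.84777488]
tcp stage [25.7 84.7] [0.574  0.1149 0.0223] [179.99   0.    71.84] [ 1.27 -0.05 -0.39] 13.45
```

View pics/w9.png

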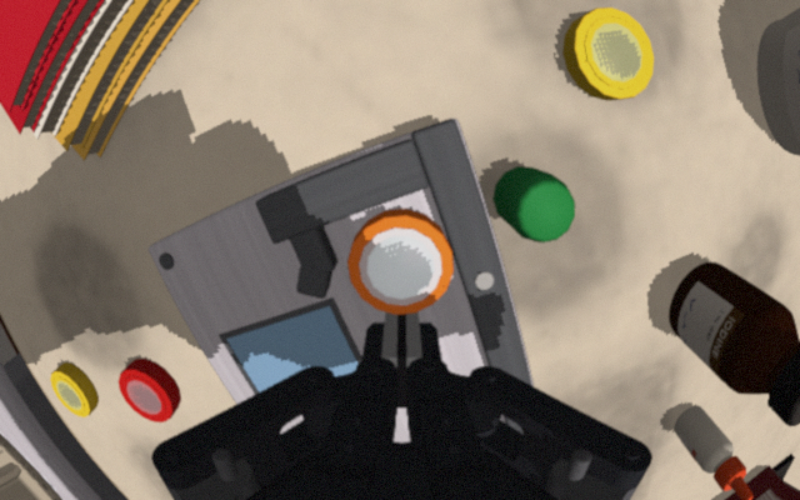

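The blank is at the pocket mouth (400,262), against the rail, about 6 mm short of the end stop. Creeping on.

Call:
step_arm --steps '[[[0.19,-0.07,0],[0,0,0],-1],[[0.33,-0.12,0],[0,0,0],-1],[[0.42,-0.15,0],[0,0,0],-1],[[0.52,-0.19,0],[0,0,0],-1],[[0.56,-0.2,0],[0,0,0],-1],[[0.56,-0.2,0],[0,0,0],-1]]'

```text
clock: 14.2
tool_pos: [0.5738, 0.1203, 0.0223]
orientation: [180.0, 0.1, 71.8]
ft_force: [-0.3, -3.5, 0.6]
grip_width: -0.0001
grasp_force: 1.9
```

```bash
python3 st.py w10
```

```text
wrist 2198 bbox centre [ 35.70379152 120.18447922] size [39.89451245 39.97143764] mean [ 36.88133565 122.90872742]
tcp stage [25.6 90.1] [0.5738 0.1203 0.0223] [1.7999e+02 6.0000e-02 7.1810e+01] [-0.36 -4.71  1.  ] 14.3
```

In contact with the end stop (about 4.7 N). One small final press toward the corner, then a straight retreat.

Call:
step_arm --steps '[[[0.1,0,0],[0,0,0],-1],[[0.1,0,0],[0,0,0],-1],[[0,0,0],[0,0,0],-1],[[-0.3,0,0],[0,0,0],-1],[[-1,0,0],[0,0,0],-1],[[-2.5,0,0],[0,0,0],-1],[[-3,0,-3],[0,0,0],-1],[[-3,0,-8],[0,0,0],-1],[[-3,0,-10],[0,0,0],-1],[[-3,0,-10],[0,0,0],-1]]'

```text
clock: 15.55
tool_pos: [0.5657, 0.0918, 0.1242]
orientation: [179.8, -0.1, 71.8]
ft_force: [0.3, 0.8, -0.2]
grip_width: -0.0
grasp_force: 0.0
```

```bash
python3 st.py w11
```

```text
wrist 794 bbox centre [ 35.80868411 120.58060336] size [40.33917937 39.4854801 ] mean [ 35.84932491 121.12424357]
tcp stage [14.8 62.1] [0.5638 0.0919 0.1215] [-1.7995e+02  2.0000e-02  7.1810e+01] [ 0.07 -0.28 -0.94] 15.65
```

View pics/w11.png

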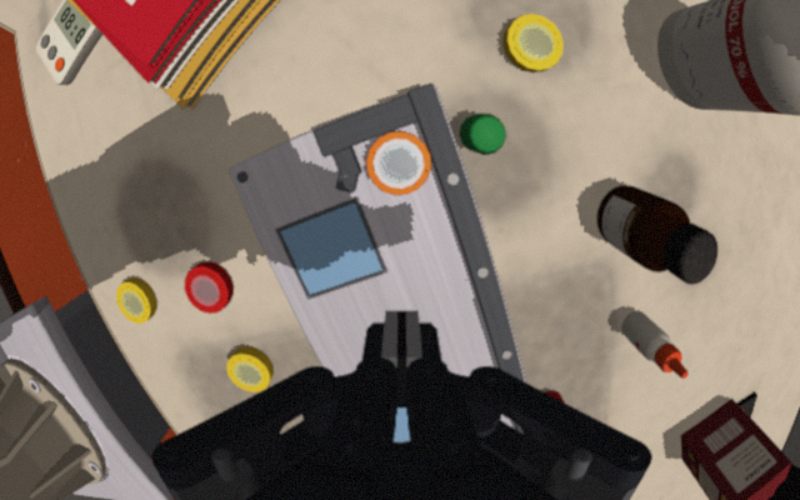

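The blank sits in the corner at (399,163), touching rail and end stop at the measured seat (35.8, 120.6) mm. The robot is clear, so I'm handing in.

```bash
python3 -c "
from bench import env
print(env.hand_in())"
```

```text
the job is handed in; nothing more can be done
None
```

The orange blank was pushed to the rail in the middle bay, slid along it and seated in the left pocket by the green cap, measured within about 1 mm of both the rail and the end stop; the job is handed in, but no verdict was shown.

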